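# Load the marking slide and hold it at the line

## Task

Take the brass plate from the wooden stand and slide it down into the slot of the spring-return marking slide until it is fully home, and let go of it while the slide is still at rest. Then grip the black knob, pull the slide out until the white line on its pointer meets the white line on the red marker, and keep it there: finish while still holding the knob, because the spring draws the slide back as soon as it is let go. Leave the grey plate in the stand and do not shift the red marker.

Things in the scene. Friction and masses are not known exactly. Their poses are not given: they have to be found in the camera images.
- brass_plate_center (a point): centre of the loose brass plate, 60 long (its x) x 5 thick (its y) x 65 tall (its z) mm, about 0.16 kg. It stands upright in one of two slots of the wooden stand, bottom edge 8 mm above the bench; the stand's walls reach 25 mm above the bench. The two plates stand 64 mm apart, face to face. Either way round fits the slide.
- grey_plate_center (a point): centre of the loose grey aluminium plate of the same size, in the other slot of the stand; to be left there
- slot_mouth (a point): centre of the open top of the slot in the slide's carriage (an 84 x 30 mm block), 44 mm above the bench. x is along the slot (64 mm) and the travel, y across it (7 mm; the mouth is chamfered 4 mm all round), z up. 20 mm deep: a plate fully home has its centre 12.5 mm above this point. The carriage pulls out along -x. At +x, 59 mm off, begins a spring housing 46 mm high.
- knob_center (a point): grip centre of the upright black knob on the carriage's nose, a cylinder of 18 mm diameter, 92 mm from the slot's centre along -x of the slide. It rises from 24 to 74 mm above the bench; this point is 55 mm above it. Axes as slot_mouth.
- pointer_line (a point): outer end of the white line on the carriage's pointer, 26 mm above the bench; moves with the carriage, and lies opposite the slot's centre. Axes as slot_mouth.
- mark_line (a point): white line on top of the small red marker (14 mm long, 25 mm high) that is clamped beside the slide's +y guide rail. The pointer meets it when mark_line and pointer_line have the same place along the slide's x. Axes as slot_mouth.
- carriage (a joint): how far the slide is pulled out, m: 0 at rest, 0.062 at the end stop. A spring draws it back with about 3 N at rest, rising by 0.9 N per 10 mm.
- red_mark (a joint): where the marker is clamped, m, on the same scale as the carriage: the lines meet when the carriage reads the same. It stays unless pushed with more than 40 N.
Not all that is in view belongs to the job. What is shaped like the part that bears brass_plate_center but pink is not meant.

How it is judged:
By the outcome, as a careful person would: the job done as asked, in the order asked, and still so for the second after the job is handed in, while the arm keeps its last pose, push and grip.
It also fails if it takes over 54 s, if anything falls off the work surface, if the arm or the gripper's body presses on something with over 40 N, if the wrist force passes 120 N, or if a joint passes its speed limit or range.

## Robot

A 6-joint arm with a two-finger parallel gripper is mounted at the origin on a cart in front of the work surface, level with it; the furniture and walls round the work are solid. World frame = base frame: x ahead of the robot, y to its left, z up, the work surface at z = 0. Lengths are in m, angles in rad, forces in N, time in s.
With the tool pointing down it reaches from about 0.375 to 0.975 m from the base axis. Payload 3.8 kg.
Tool frame: the origin (TCP) lies at the very end of the fingers, on their centre line; the grasp point (between the pads) lies 19 mm behind it; z points along the fingers, y is the direction in which the jaws open and shut (so a half turn about z gives the same grasp; the last joint's range is limited). The gripper opens to 85 mm and grips with 20 to 120 N. Pads are 22 mm wide; open, the fingers measure 114 mm over their backs; the gripper's body (76 mm by 85 mm) begins 54 mm behind the grasp point. The pads swing forward as they close: fully open they stand 13 mm farther back than shut.
Start: joints at [-1.141, 0.264, 1.604, -0, 1.274, -0.037], TCP at [0.304, -0.603, 0.231] pointing down, gripper open.
Joint ranges: [-2.63, 2.63], [-0.94, 2.18], [0.31, 2.57], [-1.31, 4.45], [0, 2.66], [-2.55, 2.55]. Speed limits (rad/s): [2.57, 2.57, 3.14, 3.14, 3.14, 3.14].

## Interface

Orientations are given as a rotation vector (axis times angle).
In Python, from workcell import bot, viewer gives the robot as it stands.
- The arm moves only by the tool jog_arm, never from a script. Its argument "motion" is a list of rows, each an object of numbers: "dx", "dy", "dz": the shift along the world's x, y, z in cm; "turn": the turn about the world's z in rad. A call has 1 to 12 rows; each row shifts and turns the commanded pose from where the row before left it; what a row does not reach is not made up. A row lasts 1/12 s, in which the tool goes at most 41.7 mm and 7.16 degrees, less where a joint would pass 70% of its speed; a pose out of reach is approached as far as the arm can. A call is refused whole if a number of a shift passes 4.17 or a number of a turn 0.125, either way. A call with a gripper value outside its range is refused whole. "fingers" is the finger opening in cm, from 0 to 8.54, set as the call begins (left out, the last holds). The fingers move at their own pace and stop on an object; "grip_force" is the grip in N (left out, the last holds). Time passes only in rows, so rows that do not move let the fingers close. It gives the time, the measured TCP pose, the force and the opening at its end, in the units of the state.
- bot.read_state(): the state, without advancing time (a new reading comes with each control period).
- viewer.read_camera(name): name is "scene" or "top" or "wrist"; returns (picture, depth): 400x640x3 uint8, red, green, blue; 400x640 float32, m along the optical axis (not along the pixel's ray), 0 where there is no reading.
- viewer.camera_info(name): a dict with "vertical_fov" (degrees; the focal length in pixels is half the picture's height over the tangent of half this angle, whatever the lens; pixels are square), "cx", "cy" (the principal point, pixels), "R" (3x3) and "t" (3): a world point X has camera coordinates R X + t. Camera axes: x right, y down, z forward; pixel columns grow to the right and rows downward; lengths in m; the calibration is good to about 2 mm. The wrist camera is an equidistant fisheye: a pixel r from the principal point sees the ray r / f radians off the axis. A picture is of the moment at which its call begins: read the wrist's pose just before it. camera_info takes no time and is no camera call; for the wrist camera it gives the pose at the moment of the call.
- bot.finish_job(): hands the job in, once; it reports no verdict.
The state is a dict: "time": time; "q": joint angles; "joint_vel": joint speeds; "joint_torque": joint torques, N m; "tool_pos": TCP position; "tcp_rot": TCP orientation; "wrist_force": force on the tool from outside, world axes, zero at the start; "torque": the same for the moment, N m; "width": opening from 0.0 (shut) to 1.0 (fully open).
Only numpy, scipy, OpenCV 4.12 (cv2) and the standard library are available. Lean on these libraries where they do the work, as an engineer would, in place of code of your own. Each camera call takes 0.05 s, during which the arm holds its last target. There are 200 camera calls.

## Working session

There is one attempt and no reset: what is moved stays moved. The work goes in short steps, Python scripts to look and compute and a tool call to move; the robot and the scene stay as the last step left them, time stands still between calls to the robot, and variables do not carry over. Pictures are saved under pics/ and viewed, about 8 in all and at most 12, crops included, and the job is handed in when it is done.

Besides the shell and the picture viewer there is one more tool, called after "Request:" by a JSON object that holds its "name" and its "arguments", one argument or row to a line. jog_arm: Moves the arm, as the interface text tells. Its arguments: {"type":"object","properties":{"motion":{"type":"array"},"fingers":{"type":"number"},"grip_force":{"type":"number"}},"required":["motion"]}

```bash
mkdir -p pics; ls; cat > h.py <<'E'
import numpy as np, cv2
from workcell import bot, viewer
def grab(n,save=None):
    i=viewer.camera_info(n); p,d=viewer.read_camera(n)
    if save: cv2.imwrite(f'pics/{save}.png',cv2.cvtColor(p,cv2.COLOR_RGB2BGR))
    np.savez(f'/tmp/{save or n}.npz',p=p,d=d,R=i['R'],t=i['t'],cx=i['cx'],cy=i['cy'],f=200/np.tan(np.radians(i['vertical_fov'])/2))
    return p,d,i
def ray(c,u,v,fish=False):
    R=np.array(c['R']);t=np.array(c['t']);x=(u-c['cx'])/c['f'];y=(v-c['cy'])/c['f']
    if fish:
        r=np.hypot(x,y)+1e-12;k=np.array([x/r*np.sin(r),y/r*np.sin(r),np.cos(r)])
    else: k=np.array([x,y,1.])
    return -R.T@t, R.T@k
def onz(c,u,v,z,fish=False):
    o,k=ray(c,u,v,fish); return o+k*(z-o[2])/k[2]
def dpt(c,u,v):
    o,k=ray(c,u,v); return o+k*c['d'][int(round(v)),int(round(u))]
E
python3 - <<'E'
from h import *
grab('scene','scene0');grab('top','top0')
for n in('scene0','top0'):
    c=np.load(f'/tmp/{n}.npz');print(n,c['f'],c['cx'],c['cy'],(-c['R'].T@c['t']).round(3),c['R'].round(2).tolist())
print(bot.read_state())
E
```

```text
pics
scene0 433.78431969136085 323.0346161311057 203.43953070460645 [0.342 0.373 0.789] [[-0.89, -0.46, -0.01], [-0.39, 0.77, -0.51], [0.24, -0.44, -0.86]]
top0 485.1311461381054 326.9742433331057 200.63264256268496 [ 0.381 -0.018  0.911] [[0.0, -1.0, -0.03], [-0.99, 0.0, -0.17], [0.17, 0.03, -0.98]]
{'time': 0.1, 'q': array([-1.14086236e+00,  2.64682068e-01,  1.60525468e+00,  5.00499571e-05,
        1.27371724e+00, -3.68869311e-02]), 'joint_vel': array([ 0.00142528, -0.00074291, -0.00206344,  0.00026846,  0.00107875,
        0.00020284]), 'joint_torque': array([-2.15536465e-04, -5.16709256e+01, -3.68589127e+01, -8.88905197e-05,
        6.33980439e-03,  1.22884964e-05]), 'tool_pos': array([ 0.30352379, -0.6021544 ,  0.23007436]), 'tcp_rot': array([-3.05443217e+00, -7.26148198e-01,  5.58177151e-04]), 'wrist_force': array([ 0.76881606, -0.6025486 , -0.15059621]), 'torque': array([ 0.00154821,  0.01079325, -0.03250952]), 'width': 0.9992175830284291}
```

View pics/top0.png

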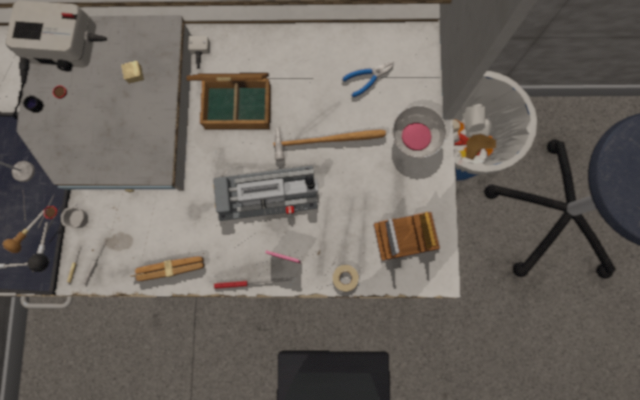

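View pics/scene0.png

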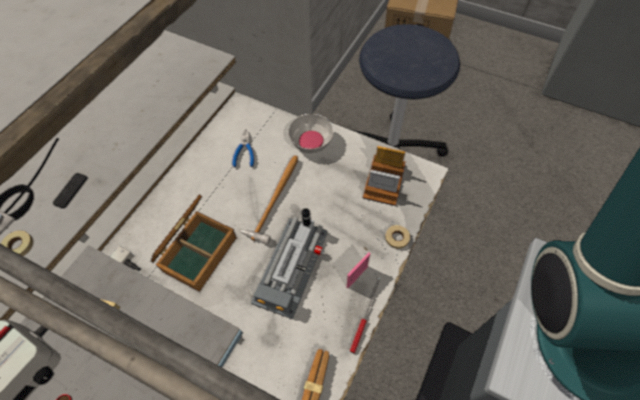

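Top view: wooden stand at (407,237) with a grey plate (393,236) and a brass-looking plate (~430,230). The slide is at (266,194), red marker at (291,210), knob near (312,180). The pink plate at (285,257) is the decoy. I'll confirm with one enlarged crop.

```bash
python3 - <<'E'
from h import *
a=cv2.imread('pics/top0.png');b=cv2.imread('pics/scene0.png')
A=cv2.resize(a[155:275,200:450],None,fx=3.2,fy=3.2,interpolation=cv2.INTER_CUBIC)[:300*2]
s1=cv2.resize(a[160:230,205:330],None,fx=6.4,fy=6.4,interpolation=3)[:, :800][:, :]
s2=cv2.resize(a[200:270,365:445],None,fx=5,fy=5,interpolation=3)
s3=cv2.resize(b[140:210,355:415],None,fx=5,fy=5,interpolation=3)
s1=cv2.resize(a[165:230,205:330],None,fx=4.8,fy=4.8,interpolation=3)[:250*2]
s2=cv2.resize(a[205:265,370:445],None,fx=4.5,fy=4.5,interpolation=3);s3=cv2.resize(b[142:207,355:415],None,fx=4.15,fy=4.15,interpolation=3)
o=np.zeros((600,800,3),np.uint8);o[:s1.shape[0],:s1.shape[1]]=s1
y=s1.shape[0]+5;print(s1.shape,s2.shape,s3.shape)
o[y:y+s2.shape[0],:s2.shape[1]]=s2;o[y:y+s3.shape[0],400:400+s3.shape[1]]=s3
cv2.imwrite('pics/crop1.png',o)
E
```

```text
(312, 600, 3) (270, 338, 3) (270, 249, 3)
```

View pics/crop1.png

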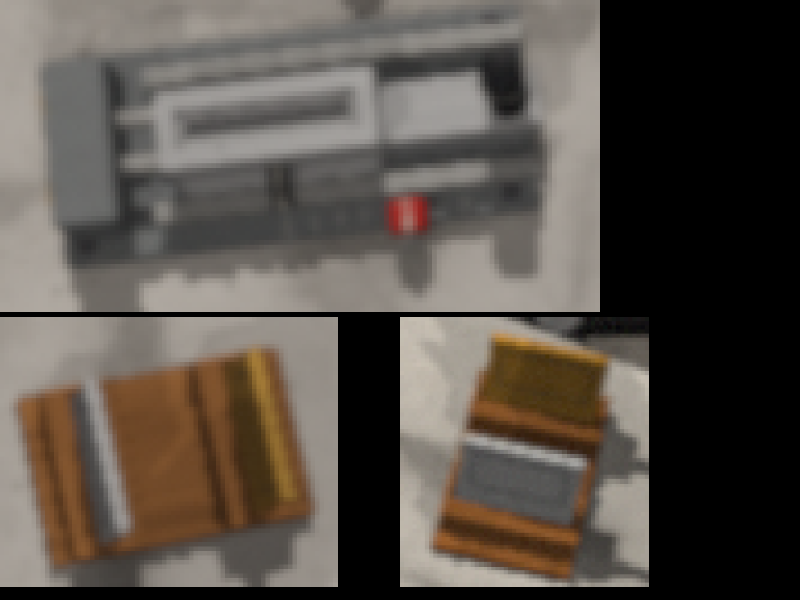

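Crop: the brass plate is the right one in the stand (yellow top edge, top picture ≈(427,213)–(434,245)). The grey plate is at (393,236), and the pink plate lies elsewhere. The marker line is near (290,209) and the slot near (260,189).

```bash
python3 - <<'E'
from h import *
c=dict(np.load('/tmp/top0.npz'));p=c['p'];hsv=cv2.cvtColor(p,cv2.COLOR_RGB2HSV)
def box(m,r,z,name):
    M=np.zeros_like(m);u0,v0,u1,v1=r;M[v0:v1,u0:u1]=m[v0:v1,u0:u1]
    n,l,s,_=cv2.connectedComponentsWithStats(M.astype(np.uint8))
    k=1+np.argmax(s[1:,4]);v,u=np.nonzero(l==k)
    P=np.array([onz(c,a,b,z)[:2] for a,b in zip(u,v)])*1000
    (cx,cy),(w,h),an=cv2.minAreaRect(P.astype(np.float32))
    dp=np.median([dpt(c,a,b)[2] for a,b in zip(u,v)])
    print(name,len(u),'px',u.mean().round(1),v.mean().round(1),'mm',round(cx,1),round(cy,1),'size',round(w,1),round(h,1),'ang',round(an,1),'depthz',dp.round(4))
H,S,V=[hsv[...,i].astype(int) for i in range(3)]
box((H>17)&(H<30)&(S>120)&(V>120),(415,200,445,260),.073,'brass')
box((S<60)&(V>150),(382,210,405,262),.073,'grey')
g=p[...,0].astype(int)
box((V>150)&(S<40),(232,178,288,204),.044,'carriage')
for t in(90,100,110,120): box((V<t),(240,180,282,199),.044,'slot%d'%t)
box((V<45),(300,165,320,200),.074,'knob')
box((S>150)&((H<8)|(H>170)),(280,200,300,220),.025,'red')
# depth world z map around slide
d=np.array([[dpt(c,u,v)[2]*1000 for u in range(215,325,5)] for v in range(165,225,4)]).round(0).astype(int);print(d)
E
```

```text
brass 96 px 429.5 227.8 mm 478.9 -173.9 size 57.2 5.5 ang 12.1 depthz 0.0725
grey 43 px 385.7 211.9 mm 504.4 -100.9 size 17.6 12.3 ang 90.0 depthz 0.0004
carriage 313 px 260.8 189.7 mm 553.8 127.8 size 27.4 82.0 ang 7.2 depthz 0.0446
slot90 56 px 260.5 189.2 mm 553.8 126.2 size 3.2 57.4 ang 7.6 depthz 0.0263
slot100 101 px 259.8 189.0 mm 554.0 127.1 size 5.6 59.4 ang 7.2 depthz 0.0278
slot110 150 px 260.1 188.7 mm 554.6 127.1 size 8.3 62.8 ang 6.7 depthz 0.0305
slot120 192 px 259.8 188.5 mm 554.9 127.6 size 10.2 64.7 ang 7.2 depthz 0.0336
knob 71 px 309.6 182.1 mm 560.4 34.0 size 21.7 11.7 ang 18.6 depthz 0.0734
red 17 px 292.1 208.8 mm 520.0 69.7 size 11.3 3.7 ang 0.9 depthz 0.0237
[[-1 -1  1  0  0  1 -4 -2  1 -3  0 -1  1  1  2  1 -1 -1  0 10  0  3]
 [ 0  2  2  3  1  1 -1  0  1  2  1  1  0 13 10 14  8  9 14 23  0  1]
 [ 0 -1  1  1 -1  0 -4  8 11  6 12 11 11 23 23 27 24 20 21 22  1 -2]
 [ 1 45 45 13 10 10  8 24 21 24 22 24 22 22 13 12 12 15 73 73  1 -1]
 [47 47 47  8 22 23 23 19 18 45 45 43 45 44 11 11 26 24 74 74 26  1]
 [46 46 47 14 10 45 44 45 48 43 41 44 39 43 25 26 25 24 24 67 25  1]
 [46 46 47 35 34 45 40 39 34 28 24 23 25 45 24 21 25 27 25 30 26  0]
 [44 47 46 22  8 44 24 44 43 44 43 45 41 45 26 25 20 19 10  9 13 -2]
 [45 47 46 32 32 43 46 44 46 44 38 34 26 21 13 10 10 10  9 10 26 -2]
 [44 47 45 30  8 29 27 20 18 27 21 18 21 19 22 23 24 22 25 23 20  1]
 [46 48 48 30  9 12 17 24 23 21 24 25 21 22 20 12 10 10 11 15 10  0]
 [45 47 47 33 11 20 21 22 18 12 11  9  6 11 10 23  8 11  8  5  0  1]
 [-1 33 28 18 10 12  9 11 11 11  9  8  9  4  3 21  2 -2 -4  0 -1  1]
 [ 2 13  9 14 12 11  9  0  1 -2  3  2  0  2  1  0  1 -1 -1 -2  0 -2]
 [ 0 -1  2  4  0  1  0  4  0  0  2  3  4  1  3  2 -2  0 -3 -1 -4  0]]
```

Request:
{"name": "jog_arm", "arguments": {
  "motion": [
    {"dx": 1.46,"dy": 3.57,"turn": -0.0214},
    {"dx": 1.46,"dy": 3.57,"turn": -0.0214},
    {"dx": 1.46,"dy": 3.57,"turn": -0.0214},
    {"dx": 1.46,"dy": 3.57,"turn": -0.0214},
    {"dx": 1.46,"dy": 3.57,"turn": -0.0214},
    {"dx": 1.46,"dy": 3.57,"turn": -0.0214},
    {"dx": 1.46,"dy": 3.57,"turn": -0.0214},
    {"dx": 1.46,"dy": 3.57,"turn": -0.0214},
    {"dx": 1.46,"dy": 3.57,"turn": -0.0214},
    {"dx": 1.46,"dy": 3.57,"turn": -0.0214},
    {"dx": 1.46,"dy": 3.57,"turn": -0.0214},
    {"dx": 1.46,"dy": 3.57,"turn": -0.0214}
  ],
  "fingers": 3.5,
  "grip_force": 50
}}

```text
validation failed for argument at $.mo...
```

Request:
{"name": "jog_arm", "arguments": {
  "motion": [
    {"dz": 0},
    {"dz": 0},
    {"dz": 0}
  ]
}}

```text
validation failed for argument at $.mo...
```

```bash
python3 - <<'E'
from h import *
grab('wrist','wrist1');c=np.load('/tmp/wrist1.npz');print(c['f'],c['cx'],c['cy'],(-c['R'].T@c['t']).round(3),c['R'].round(2).tolist())
s=bot.read_state();print(s['time'],s['tool_pos'],s['tcp_rot'],s['q'],s['width'])
E
```

```text
309.70691628693146 315.53282198566905 199.01659301111056 [ 0.374 -0.568  0.371] [[0.45, -0.89, -0.0], [-0.85, -0.43, 0.31], [-0.28, -0.14, -0.95]]
0.15 [ 0.30350164 -0.60226774  0.23021139] [-3.05470234e+00 -7.26144005e-01  5.42524647e-04] [-1.14094096e+00  2.64605901e-01  1.60509594e+00  6.71954638e-06
  1.27369336e+00 -3.69103963e-02] 1.0012766850888382
```

View pics/wrist1.png

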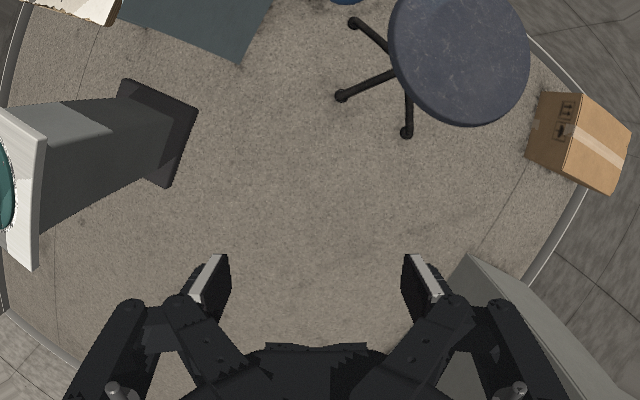

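The wrist view shows only floor and the fingers, because the move was refused. The rows probably need all four fields.

Request:
{"name": "jog_arm", "arguments": {
  "motion": [
    {"dx": 1.46,"dy": 3.57,"dz": 0,"turn": -0.0214},
    {"dx": 1.46,"dy": 3.57,"dz": 0,"turn": -0.0214},
    {"dx": 1.46,"dy": 3.57,"dz": 0,"turn": -0.0214},
    {"dx": 1.46,"dy": 3.57,"dz": 0,"turn": -0.0214},
    {"dx": 1.46,"dy": 3.57,"dz": 0,"turn": -0.0214},
    {"dx": 1.46,"dy": 3.57,"dz": 0,"turn": -0.0214},
    {"dx": 1.46,"dy": 3.57,"dz": 0,"turn": -0.0214},
    {"dx": 1.46,"dy": 3.57,"dz": 0,"turn": -0.0214},
    {"dx": 1.46,"dy": 3.57,"dz": 0,"turn": -0.0214},
    {"dx": 1.46,"dy": 3.57,"dz": 0,"turn": -0.0214},
    {"dx": 1.46,"dy": 3.57,"dz": 0,"turn": -0.0214},
    {"dx": 1.46,"dy": 3.57,"dz": 0,"turn": -0.0214}
  ],
  "fingers": 3.5,
  "grip_force": 50
}}

```text
time: 1.15
tool_pos: [0.4791, -0.1725, 0.2312]
tcp_rot: [3.124, 0.327, 0.0]
wrist_force: [0.2, -1.2, -1.4]
width: 0.415
```

```bash
python3 - <<'E'
from h import *
import time
p,d,_=grab('wrist','wrist2');c=dict(np.load('/tmp/wrist2.npz'))
s=bot.read_state();print(s['time'],s['tool_pos'],s['tcp_rot'],s['width'],s['joint_vel'].round(3))
hsv=cv2.cvtColor(p,cv2.COLOR_RGB2HSV);H,S,V=[hsv[...,i].astype(int) for i in range(3)]
m=((H>17)&(H<30)&(S>120)&(V>120)).astype(np.uint8)
n,l,st,ce=cv2.connectedComponentsWithStats(m)
for k in np.argsort(-st[1:,4])[:3]+1:
    v,u=np.nonzero(l==k);P=np.array([onz(c,a,b,.073,True)[:2] for a,b in zip(u,v)])*1000
    print(st[k],ce[k],cv2.minAreaRect(P.astype(np.float32)))
E
```

```text
1.2 [ 0.48132035 -0.16634376  0.2311833 ] [-3.11875636 -0.33004428 -0.00408194] 0.41016962194884005 [-0.082  0.007 -0.003 -0.055  0.005 -0.212]
[408  46   6   8  37] [410.97297297  49.02702703] ((629.8645629882812, -235.6988525390625), (7.159499645233154, 5.186161994934082), 17.767457962036133)
[401  38   3   5   9] [401.88888889  40.        ] ((636.4310913085938, -224.95913696289062), (1.7505022287368774, 4.267171382904053), 76.49885559082031)
[319 209   2   1   2] [319.5 209. ] ((451.6629638671875, -183.2307891845703), (1.0252001285552979, 0.0), 102.02173614501953)
```

View pics/wrist2.png

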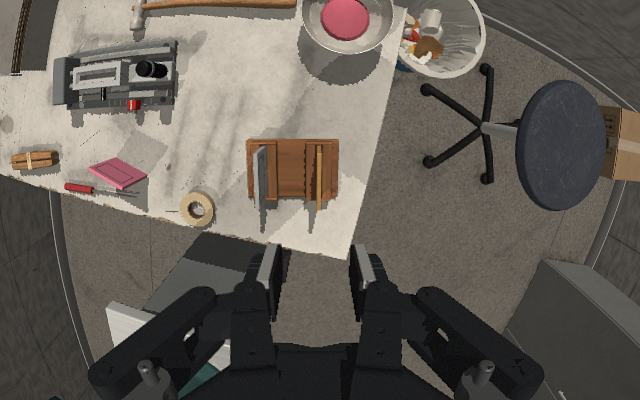

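The wrist view shows the stand at (292,170), with brass at (320,175) and grey at (262,175). The slide is at (115,78). I'll let the arm settle, then re-measure.

Request:
{"name": "jog_arm", "arguments": {
  "motion": [
    {"dx": 0,"dy": 0,"dz": 0,"turn": 0},
    {"dx": 0,"dy": 0,"dz": 0,"turn": 0},
    {"dx": 0,"dy": 0,"dz": 0,"turn": 0},
    {"dx": 0,"dy": 0,"dz": 0,"turn": 0}
  ]
}}

```text
time: 1.53
tool_pos: [0.4785, -0.1755, 0.2311]
tcp_rot: [3.124, 0.327, -0.001]
wrist_force: [0.4, -0.1, 0.2]
width: 0.415
```

```bash
python3 - <<'E'
from h import *
p,d,_=grab('wrist','wrist3');c=dict(np.load('/tmp/wrist3.npz'))
s=bot.read_state();print(s['time'],s['tool_pos'],s['tcp_rot'],s['width'],s['joint_vel'].round(3))
hsv=cv2.cvtColor(p,cv2.COLOR_RGB2HSV);H,S,V=[hsv[...,i].astype(int) for i in range(3)]
print([tuple(hsv[165,u]) for u in range(306,336)])
def P(u,v,z): return (onz(c,u,v,z,True)*1000).round(1)
# depth world z across stand row
for v in(150,165,180,195,205):
    r=[]
    for u in range(308,332,1):
        o,k=ray(c,u,v,True); cz=(np.array(c['R'])@k)[2]; r.append(int(1000*(o+k*d[v,u]/cz)[2]))
    print(v,r)
E
```

```text
1.5833 [ 0.47845969 -0.17564174  0.23113573] [ 3.12456408e+00  3.26113063e-01 -6.03264945e-04] 0.41161405379226773 [-0.003 -0.001 -0.002  0.002  0.001  0.003]
[(np.uint8(13), np.uint8(147), np.uint8(123)), (np.uint8(13), np.uint8(147), np.uint8(120)), (np.uint8(13), np.uint8(145), np.uint8(120)), (np.uint8(13), np.uint8(147), np.uint8(120)), (np.uint8(12), np.uint8(149), np.uint8(116)), (np.uint8(12), np.uint8(146), np.uint8(77)), (np.uint8(12), np.uint8(144), np.uint8(53)), (np.uint8(16), np.uint8(139), np.uint8(86)), (np.uint8(16), np.uint8(144), np.uint8(133)), (np.uint8(17), np.uint8(147), np.uint8(174)), (np.uint8(17), np.uint8(147), np.uint8(173)), (np.uint8(17), np.uint8(149), np.uint8(178)), (np.uint8(16), np.uint8(143), np.uint8(134)), (np.uint8(12), np.uint8(129), np.uint8(71)), (np.uint8(13), np.uint8(146), np.uint8(112)), (np.uint8(12), np.uint8(151), np.uint8(130)), (np.uint8(13), np.uint8(146), np.uint8(126)), (np.uint8(12), np.uint8(143), np.uint8(123)), (np.uint8(13), np.uint8(143), np.uint8(121)), (np.uint8(12), np.uint8(147), np.uint8(118)), (np.uint8(12), np.uint8(
[... 213 characters left out ...]
t8(13), np.uint8(149), np.uint8(113)), (np.uint8(12), np.uint8(144), np.uint8(115)), (np.uint8(12), np.uint8(147), np.uint8(113)), (np.uint8(12), np.uint8(156), np.uint8(106)), (np.uint8(13), np.uint8(74), np.uint8(124))]
150 [22, 24, 23, 23, 5, 5, 54, 59, 59, 59, 6, 6, 21, 22, 21, 23, 22, 23, 24, 22, 22, 5, 6, 5]
165 [22, 22, 23, 23, 4, 5, 70, 71, 71, 72, 6, 6, 23, 23, 22, 23, 21, 22, 21, 23, 21, 21, 5, 6]
180 [23, 23, 22, 22, 5, 5, 71, 72, 72, 70, 4, 6, 23, 22, 22, 21, 24, 23, 22, 23, 7, 5, 6, 5]
195 [22, 22, 23, 24, 14, 14, 70, 71, 70, 69, 12, 14, 23, 23, 22, 23, 23, 24, 23, 24, 5, 6, 5, 6]
205 [-1, -1, -2, 0, -1, -2, 71, 72, 71, 70, -2, -2, -2, -1, -1, -1, -1, -1, -3, -1, -1, -1, -2, -2]
```

```bash
cat >> h.py <<'E'
def zmap(c,fish=True):
    v,u=np.mgrid[0:400,0:640];x=(u-c['cx'])/c['f'];y=(v-c['cy'])/c['f']
    if fish:
        r=np.hypot(x,y)+1e-12;x,y=x/r*np.tan(np.minimum(r,1.5)),y/r*np.tan(np.minimum(r,1.5))
    k=np.stack([x,y,np.ones_like(x)],-1)*c['d'][...,None]
    return (k-c['t'])@c['R']
E
python3 - <<'E'
from h import *
c=dict(np.load('/tmp/wrist3.npz'));W=zmap(c)*1000
def rect(name,u0,v0,u1,v1,lo,hi,z):
    m=np.zeros((400,640),bool);m[v0:v1,u0:u1]=True;m&=(W[...,2]>lo)&(W[...,2]<hi)
    v,u=np.nonzero(m);P=np.array([onz(c,a,b,z,True)[:2] for a,b in zip(u,v)])*1000
    L=cv2.fitLine(P.astype(np.float32),cv2.DIST_L2,0,.01,.01).ravel()
    print(name,len(u),np.degrees(np.arctan2(L[1],L[0])).round(2),cv2.minAreaRect(P.astype(np.float32)),'depth xy',W[m].mean(0).round(1))
rect('brass',305,130,335,225,66,80,.073)
rect('grey',245,130,275,225,66,80,.073)
rect('carr',60,50,135,100,41,46.0,.044)
rect('knob',125,50,180,90,68,80,.074)
E
```

```text
brass 228 11.98 ((479.9576721191406, -175.92013549804688), (58.76856994628906, 3.071298599243164), 12.098450660705566) depth xy [ 479.6 -176.    71. ]
grey 327 11.4 ((467.25299072265625, -114.95912170410156), (59.61298370361328, 6.360342979431152), 11.398812294006348) depth xy [ 467.3 -114.1   70.2]
carr 757 -84.69 ((556.2374267578125, 134.62612915039062), (59.278072357177734, 108.55806732177734), 10.35254955291748) depth xy [551.7 136.   42.3]
knob 181 86.99 ((564.6370849609375, 30.268461227416992), (16.898296356201172, 18.581268310546875), 19.82764434814453) depth xy [564.4  32.1  71.2]
```

Brass centre is (479.5, -175.5) in both views (top gave -174), so the TCP is within 1 mm. The plates measure ~62 mm apart (64 expected). Descending.

Request:
{"name": "jog_arm", "arguments": {
  "motion": [
    {"dx": 0.1,"dy": 0,"dz": -3,"turn": 0},
    {"dx": 0,"dy": 0,"dz": -3,"turn": 0},
    {"dx": 0,"dy": 0,"dz": -3,"turn": 0},
    {"dx": 0,"dy": 0,"dz": -3,"turn": 0},
    {"dx": 0,"dy": 0,"dz": -3,"turn": 0},
    {"dx": 0,"dy": 0,"dz": -2,"turn": 0},
    {"dx": 0,"dy": 0,"dz": -1.5,"turn": 0},
    {"dx": 0,"dy": 0,"dz": -1,"turn": 0},
    {"dx": 0,"dy": 0,"dz": 0,"turn": 0},
    {"dx": 0,"dy": 0,"dz": 0,"turn": 0},
    {"dx": 0,"dy": 0,"dz": 0,"turn": 0}
  ]
}}

```text
time: 2.5
tool_pos: [0.4809, -0.1753, 0.0375]
tcp_rot: [3.123, 0.328, 0.003]
wrist_force: [1.1, 0.1, -0.8]
width: 0.41
```

Request:
{"name": "jog_arm", "arguments": {
  "motion": [
    {"dx": 0,"dy": 0,"dz": 0,"turn": 0},
    {"dx": 0,"dy": 0,"dz": 0,"turn": 0},
    {"dx": 0,"dy": 0,"dz": 0,"turn": 0},
    {"dx": 0,"dy": 0,"dz": 0,"turn": 0},
    {"dx": 0,"dy": 0,"dz": 0,"turn": 0},
    {"dx": 0,"dy": 0,"dz": 0,"turn": 0},
    {"dx": 0,"dy": 0,"dz": 0,"turn": 0},
    {"dx": 0,"dy": 0,"dz": 0,"turn": 0}
  ],
  "fingers": 0,
  "grip_force": 50
}}

```text
time: 3.17
tool_pos: [0.4811, -0.1748, 0.0376]
tcp_rot: [3.123, 0.33, 0.003]
wrist_force: [-0.7, -0.7, 6.1]
width: 0.045
```

Request:
{"name": "jog_arm", "arguments": {
  "motion": [
    {"dx": 0,"dy": 0,"dz": 1,"turn": 0},
    {"dx": 0,"dy": 0,"dz": 2,"turn": 0},
    {"dx": 0,"dy": 0,"dz": 2,"turn": 0},
    {"dx": 0,"dy": 0,"dz": 2,"turn": 0},
    {"dx": 0,"dy": 0,"dz": 2,"turn": 0},
    {"dx": 0,"dy": 0,"dz": 2,"turn": 0},
    {"dx": 0,"dy": 0,"dz": 2,"turn": 0},
    {"dx": 0,"dy": 0,"dz": 0,"turn": 0},
    {"dx": 0,"dy": 0,"dz": 0,"turn": 0}
  ]
}}

```text
time: 3.92
tool_pos: [0.4806, -0.1746, 0.1674]
tcp_rot: [3.123, 0.329, 0.004]
wrist_force: [-0.4, -0.2, -2.6]
width: 0.052
```

Request:
{"name": "jog_arm", "arguments": {
  "motion": [
    {"dx": 0.61,"dy": 2.5,"dz": 0,"turn": 0.1238},
    {"dx": 0.61,"dy": 2.5,"dz": 0,"turn": 0.1238},
    {"dx": 0.61,"dy": 2.5,"dz": 0,"turn": 0.1238},
    {"dx": 0.61,"dy": 2.5,"dz": 0,"turn": 0.1238},
    {"dx": 0.61,"dy": 2.5,"dz": 0,"turn": 0.1238},
    {"dx": 0.61,"dy": 2.5,"dz": 0,"turn": 0.1238},
    {"dx": 0.61,"dy": 2.5,"dz": 0,"turn": 0.1238},
    {"dx": 0.61,"dy": 2.5,"dz": 0,"turn": 0.1238},
    {"dx": 0.61,"dy": 2.5,"dz": 0,"turn": 0.1238},
    {"dx": 0.61,"dy": 2.5,"dz": 0,"turn": 0.1238},
    {"dx": 0.61,"dy": 2.5,"dz": 0,"turn": 0.1238},
    {"dx": 0.61,"dy": 2.5,"dz": 0,"turn": 0.1238}
  ]
}}

```text
time: 4.92
tool_pos: [0.5515, 0.1267, 0.1635]
tcp_rot: [-2.069, -2.36, 0.005]
wrist_force: [1.2, -0.5, -1.8]
width: 0.05
```

Request:
{"name": "jog_arm", "arguments": {
  "motion": [
    {"dx": 0,"dy": 0,"dz": 0,"turn": 0},
    {"dx": 0,"dy": 0,"dz": 0,"turn": 0},
    {"dx": 0,"dy": 0,"dz": 0,"turn": 0},
    {"dx": 0,"dy": 0,"dz": 0,"turn": 0},
    {"dx": 0,"dy": 0,"dz": 0,"turn": 0}
  ]
}}

```text
time: 5.33
tool_pos: [0.5525, 0.1246, 0.1656]
tcp_rot: [-2.08, -2.353, 0.002]
wrist_force: [-0.2, 0.5, -1.4]
width: 0.054
```

```bash
python3 - <<'E'
from h import *
p,d,_=grab('wrist','wrist4');grab('top','top4');grab('scene','scene4')
s=bot.read_state();print(s['time'],s['tool_pos'],s['tcp_rot'],s['q'].round(3),s['width'],s['wrist_force'])
a,b,e=[cv2.imread(f'pics/{n}4.png') for n in('wrist','top','scene')]
o=np.vstack([cv2.resize(a,(560,350)),np.hstack([cv2.resize(b[140:240,200:340],(280,200),interpolation=3),cv2.resize(e[200:320,220:388],(280,200),interpolation=3)])])
cv2.imwrite('pics/comp4.png',o)
E
```

```text
5.4833 [0.55308828 0.12483174 0.16627319] [ 2.08028020e+00  2.35411722e+00 -7.21560716e-05] [ 0.178  0.111  1.908 -0.     1.123  0.055] 0.051041239370537436 [ 0.54852799  0.92094079 -2.03437587]
```

View pics/comp4.png

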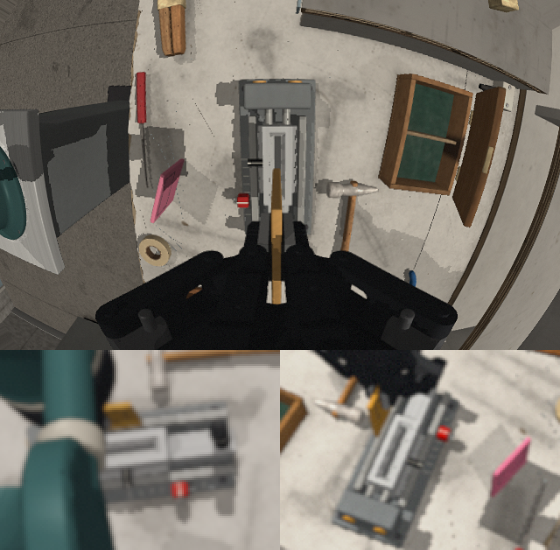

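The plate is held, and the wrist view shows the slot unobstructed at full-image (320,175), with plate at (317,260), red marker (278,229) and pointer (290,185). Next I measure slot and plate in the wrist, top and scene views.

```bash
python3 - <<'E'
from h import *
ex=np.array([-np.sin(np.radians(7.2)),np.cos(np.radians(7.2))]);ey=np.array([-ex[1],ex[0]]);O=np.array([554.2,127.3])
c=dict(np.load('/tmp/wrist4.npz'));g=cv2.cvtColor(c['p'],cv2.COLOR_RGB2GRAY).astype(float);W=zmap(c)*1000
def sl(P): P=np.asarray(P)[...,:2]-O; return np.stack([P@ex,P@ey],-1).round(1)
for v in range(150,200,8):
    print(v,[int(x) for x in g[v,295:345]])
for u in(314,318,322):print(u,[int(x) for x in g[132:165,u]])
# plate top edge in wrist
m=(W[...,2]>190)&(W[...,2]<212);m[:,:290]=0;m[:,345:]=0;v,u=np.nonzero(m);print('plate top',m.sum(),v.min() if m.any() else 0,v.max() if m.any() else 0,u.min(),u.max())
for vv in sorted(set(v))[::6]:
    uu=u[v==vv];print(vv,uu.min(),uu.max(),sl(onz(c,uu.mean(),vv,.2015,True)*1000),W[vv,int(uu.mean())].round(0))
# scene0 unobstructed
for n in('scene0','top0'):
    s=dict(np.load(f'/tmp/{n}.npz'));Z=zmap(s,False)*1000;q=sl(Z);
    m=(abs(Z[...,2]-44.5)<3)&(abs(q[...,0])<55)&(abs(q[...,1])<22);v,u=np.nonzero(m)
    P=np.array([onz(s,a,b,.044)[:2] for a,b in zip(u,v)])*1000;print(n,'carr',len(u),cv2.minAreaRect(sl(P).astype(np.float32)))
E
```

```text
150 [69, 85, 96, 100, 129, 165, 173, 169, 168, 165, 165, 167, 166, 166, 163, 164, 166, 166, 167, 164, 164, 166, 166, 167, 166, 167, 165, 166, 166, 163, 166, 173, 173, 169, 168, 166, 165, 168, 169, 156, 144, 142, 140, 76, 71, 60, 55, 82, 120, 142]
158 [92, 97, 96, 100, 112, 165, 173, 170, 168, 166, 166, 167, 168, 168, 170, 167, 166, 156, 121, 70, 72, 75, 71, 73, 71, 78, 116, 108, 104, 101, 118, 160, 171, 169, 170, 167, 166, 169, 169, 157, 147, 129, 71, 146, 97, 54, 61, 87, 121, 123]
166 [68, 88, 98, 95, 90, 166, 173, 169, 167, 167, 166, 167, 167, 169, 169, 168, 166, 161, 130, 71, 75, 73, 73, 73, 74, 77, 93, 96, 95, 95, 110, 159, 170, 172, 169, 169, 165, 169, 167, 155, 139, 138, 145, 87, 67, 53, 65, 104, 121, 120]
174 [91, 96, 98, 95, 94, 169, 173, 170, 169, 165, 167, 167, 166, 165, 169, 167, 168, 162, 131, 69, 70, 74, 74, 72, 72, 79, 115, 107, 105, 103, 114, 159, 171, 171, 168, 168, 167, 165, 167, 154, 143, 134, 65, 81, 64, 50, 72, 114, 120, 122]
182 [24, 28, 33, 31, 37, 137, 163, 171, 168, 169, 166, 168, 167, 166, 165, 163, 167, 169, 135, 71, 72, 74, 74, 74, 71, 77, 119, 105, 100, 93
[... 1393 characters left out ...]
 290 344 [8.9 1.6] [552. 134. 198.]
284 290 344 [6.1 1.6] [552. 132. 199.]
290 290 344 [3.1 1.6] [553. 128. 198.]
296 304 327 [0.  2.2] [552. 125. 199.]
302 304 327 [-3.1  2.2] [552. 123. 200.]
308 304 327 [-6.3  2.2] [553. 118. 198.]
314 304 328 [-9.6  2. ] [554. 116. 199.]
320 303 329 [-13.1   2. ] [554. 112. 199.]
326 302 329 [-16.6   2.2] [554. 108. 199.]
332 301 330 [-20.3   2.8] [554. 105. 199.]
338 310 321 [-24.1   2.2] [555. 101. 199.]
344 310 321 [-28.    2.2] [556.  96. 199.]
scene0 carr 502 ((-1.1644477844238281, 0.6142864227294922), (30.998390197753906, 84.48197174072266), 89.57242584228516)
top0 carr 545 ((0.75, 0.35000038146972656), (84.30000305175781, 30.700000762939453), 0.0)
```

```bash
python3 - <<'E'
from h import *
ex=np.array([-np.sin(np.radians(7.2)),np.cos(np.radians(7.2))]);ey=np.array([-ex[1],ex[0]]);O=np.array([554.2,127.3])
c=dict(np.load('/tmp/wrist4.npz'))
f=lambda u,v,z:(lambda P:(round(float(P@ex),1),round(float(P@ey),1)))((onz(c,u,v,z,True)*1000)[:2]-O)
for v in(158,174,182,190): print(v,'carr',f(299.6,v,.044),f(333.9,v,.044),'chamfer',f(312.8,v,.044),f(325.6,v,.044),'inner',f(313.4,v,.040),f(320.7,v,.040))
print('carr end',f(318,144,.044),'slot end outer',f(318,150.6,.044),'inner end',f(318,155,.04))
print('plate ends',f(315.5,230,.2015),f(315.5,346.5,.2015))
s=bot.read_state();print(s['tool_pos'],f"tcp slide",(s['tool_pos'][:2]*1000-O)@ex,(s['tool_pos'][:2]*1000-O)@ey)
E
```

```text
158 carr (28.0, 16.1) (27.9, -13.3) chamfer (27.9, 4.8) (27.9, -6.2) inner (27.2, 4.3) (27.2, -2.0)
174 carr (13.8, 16.3) (13.8, -13.5) chamfer (13.8, 4.9) (13.8, -6.3) inner (12.8, 4.4) (12.8, -2.1)
182 carr (6.6, 16.4) (6.6, -13.6) chamfer (6.6, 4.9) (6.6, -6.3) inner (5.5, 4.4) (5.5, -2.1)
190 carr (-0.7, 16.6) (-0.7, -13.7) chamfer (-0.7, 4.9) (-0.7, -6.4) inner (-1.9, 4.4) (-1.9, -2.1)
carr end (40.1, 0.4) slot end outer (34.4, 0.3) inner end (29.8, 0.3)
plate ends (29.9, 2.1) (-29.7, 2.2)
[0.55308828 0.12483174 0.16627319] tcp slide -2.309465681049157 1.4123044737087758
```

```bash
python3 - <<'E'
from h import *
ex=np.array([-np.sin(np.radians(7.2)),np.cos(np.radians(7.2))]);ey=np.array([-ex[1],ex[0]]);O=np.array([554.2,127.3])
for n in('scene4','top4'):
    c=dict(np.load(f'/tmp/{n}.npz'));Z=zmap(c,False)*1000;h=cv2.cvtColor(c['p'],cv2.COLOR_RGB2HSV).astype(int)
    q=np.stack([(Z[...,:2]-O)@ex,(Z[...,:2]-O)@ey],-1)
    m=(h[...,0]>14)&(h[...,0]<32)&(h[...,1]>100)&(Z[...,2]>120)&(abs(q[...,0])<60)&(abs(q[...,1])<30)
    print(n,m.sum(),'x',np.percentile(q[m][:,0],[1,5,50,95,99]).round(1),'y',np.percentile(q[m][:,1],[5,50,95]).round(1),'z',np.percentile(Z[m][:,2],[1,5,95,99]).round(1))
E
```

```text
scene4 195 x [ 1.8  5.  17.5 25.7 25.9] y [-1.8  2.9  3.6] z [145.1 149.1 202.4 211. ]
top4 172 x [-32.3 -31.6 -22.1 -12.4 -10.9] y [1.  3.4 4.2] z [140.3 143.8 202.8 300.7]
```

Scene and top put the plate at slide x ≈ -3 relative to the carriage (wrist says +2; ±6 mm is caught by the chamfer) and y ≈ +0.8. I'll correct by about +2.5 and -0.7, then go down to just above the mouth.

Request:
{"name": "jog_arm", "arguments": {
  "motion": [
    {"dx": 0.04,"dy": 0.25,"dz": -2,"turn": 0},
    {"dx": 0,"dy": 0,"dz": -2,"turn": 0},
    {"dx": 0,"dy": 0,"dz": -2,"turn": 0},
    {"dx": 0,"dy": 0,"dz": -1.5,"turn": 0},
    {"dx": 0,"dy": 0,"dz": -0.8,"turn": 0},
    {"dx": 0,"dy": 0,"dz": -0.4,"turn": 0},
    {"dx": 0,"dy": 0,"dz": 0,"turn": 0},
    {"dx": 0,"dy": 0,"dz": 0,"turn": 0},
    {"dx": 0,"dy": 0,"dz": 0,"turn": 0},
    {"dx": 0,"dy": 0,"dz": 0,"turn": 0}
  ]
}}

```text
time: 6.32
tool_pos: [0.5547, 0.1283, 0.0807]
tcp_rot: [2.078, 2.354, 0.003]
wrist_force: [0.4, 1.1, -2.1]
width: 0.052
```

```bash
python3 - <<'E'
from h import *
grab('top','top5');grab('scene','scene5');s=bot.read_state();print(s['time'],s['tool_pos'],s['tcp_rot'],s['wrist_force'])
O=np.array([554.2,127.3]);ex=np.array([-.1253,.9921]);ey=np.array([-.9921,-.1253]);D=s['tool_pos'][:2]*1000-O;print(D@ex,D@ey)
b,e=[cv2.imread(f'pics/{n}5.png') for n in('top','scene')]
cv2.imwrite('pics/comp5.png',np.hstack([cv2.resize(b[150:230,210:310],(400,320),interpolation=3),cv2.resize(e[200:320,240:360],(320,320),interpolation=3)]))
E
```

```text
6.4167 [0.55429809 0.1282742  0.08028685] [2.07788467e+00 2.35484805e+00 2.18470829e-03] [-0.64707697  0.97036813 -0.75618639]
0.9542116245410724 -0.21938219443760915
```

View pics/comp5.png

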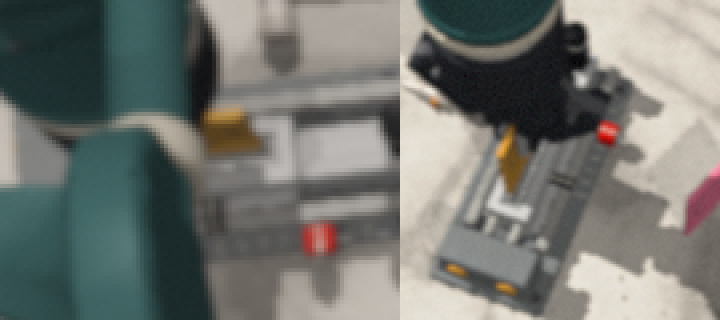

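Both views show the plate standing over the slot with its axes aligned. Descending slowly while watching the force.

Request:
{"name": "jog_arm", "arguments": {
  "motion": [
    {"dx": 0,"dy": 0,"dz": -0.3,"turn": 0},
    {"dx": 0,"dy": 0,"dz": -0.3,"turn": 0},
    {"dx": 0,"dy": 0,"dz": -0.3,"turn": 0},
    {"dx": 0,"dy": 0,"dz": -0.2,"turn": 0},
    {"dx": 0,"dy": 0,"dz": -0.2,"turn": 0},
    {"dx": 0,"dy": 0,"dz": 0,"turn": 0},
    {"dx": 0,"dy": 0,"dz": 0,"turn": 0}
  ]
}}

```text
time: 7.0
tool_pos: [0.5533, 0.1281, 0.0659]
tcp_rot: [-2.078, -2.355, 0.001]
wrist_force: [-0.1, 0.2, -1.6]
width: 0.049
```

Request:
{"name": "jog_arm", "arguments": {
  "motion": [
    {"dx": 0,"dy": 0,"dz": -0.3,"turn": 0},
    {"dx": 0,"dy": 0,"dz": -0.3,"turn": 0},
    {"dx": 0,"dy": 0,"dz": -0.2,"turn": 0},
    {"dx": 0,"dy": 0,"dz": -0.2,"turn": 0},
    {"dx": 0,"dy": 0,"dz": -0.1,"turn": 0},
    {"dx": 0,"dy": 0,"dz": -0.1,"turn": 0},
    {"dx": 0,"dy": 0,"dz": 0,"turn": 0},
    {"dx": 0,"dy": 0,"dz": 0,"turn": 0},
    {"dx": 0,"dy": 0,"dz": 0,"turn": 0}
  ]
}}

```text
time: 7.75
tool_pos: [0.5537, 0.1281, 0.0544]
tcp_rot: [2.079, 2.355, 0.0]
wrist_force: [0.4, -0.6, -1.7]
width: 0.051
```

Request:
{"name": "jog_arm", "arguments": {
  "motion": [
    {"dx": 0,"dy": 0,"dz": -0.1,"turn": 0},
    {"dx": 0,"dy": 0,"dz": 0,"turn": 0},
    {"dx": 0,"dy": 0,"dz": 0,"turn": 0}
  ]
}}

```text
time: 8.0
tool_pos: [0.554, 0.1282, 0.0537]
tcp_rot: [2.078, 2.355, 0.001]
wrist_force: [-0.4, 0.1, -0.0]
width: 0.049
```

Request:
{"name": "jog_arm", "arguments": {
  "motion": [
    {"dx": 0,"dy": 0,"dz": -0.1,"turn": 0},
    {"dx": 0,"dy": 0,"dz": 0,"turn": 0},
    {"dx": 0,"dy": 0,"dz": 0,"turn": 0}
  ]
}}

```text
time: 8.25
tool_pos: [0.554, 0.1282, 0.0536]
tcp_rot: [2.078, 2.355, 0.001]
wrist_force: [-2.0, 0.1, 7.0]
width: 0.054
```

It touches bottom exactly at the expected height (TCP 53.6 mm, 7 N). Releasing and rising.

Request:
{"name": "jog_arm", "arguments": {
  "motion": [
    {"dx": 0,"dy": 0,"dz": 0,"turn": 0},
    {"dx": 0,"dy": 0,"dz": 0,"turn": 0},
    {"dx": 0,"dy": 0,"dz": 0,"turn": 0},
    {"dx": 0,"dy": 0,"dz": 0,"turn": 0},
    {"dx": 0,"dy": 0,"dz": 0,"turn": 0}
  ],
  "fingers": 4
}}

```text
time: 8.67
tool_pos: [0.5534, 0.1281, 0.0521]
tcp_rot: [-2.079, -2.355, 0.0]
wrist_force: [0.0, -0.1, -0.4]
width: 0.469
```

Request:
{"name": "jog_arm", "arguments": {
  "motion": [
    {"dx": 0,"dy": 0,"dz": 1,"turn": 0},
    {"dx": 0,"dy": 0,"dz": 2,"turn": 0},
    {"dx": 0,"dy": 0,"dz": 3,"turn": 0},
    {"dx": 0,"dy": 0,"dz": 3,"turn": 0},
    {"dx": 0.3,"dy": -2.3,"dz": 2,"turn": 0},
    {"dx": 0.3,"dy": -2.3,"dz": 0,"turn": 0},
    {"dx": 0.3,"dy": -2.3,"dz": 0,"turn": 0},
    {"dx": 0.3,"dy": -2.3,"dz": 0,"turn": 0},
    {"dx": 0,"dy": 0,"dz": 0,"turn": 0},
    {"dx": 0,"dy": 0,"dz": 0,"turn": 0},
    {"dx": 0,"dy": 0,"dz": 0,"turn": 0},
    {"dx": 0,"dy": 0,"dz": 0,"turn": 0}
  ]
}}

```text
time: 9.67
tool_pos: [0.5654, 0.0369, 0.1624]
tcp_rot: [-2.078, -2.356, -0.0]
wrist_force: [-0.2, 0.7, -0.7]
width: 0.468
```

```bash
python3 - <<'E'
from h import *
grab('wrist','wrist6');grab('top','top6');grab('scene','scene6');s=bot.read_state();print(s['time'],s['tool_pos'],s['tcp_rot'],s['wrist_force'],s['width'])
O=np.array([554.2,127.3]);ex=np.array([-.1253,.9921]);ey=np.array([-.9921,-.1253]);D=s['tool_pos'][:2]*1000-O;print('tcp',D@ex,D@ey)
for n in('scene6','top6','wrist6'):
    c=dict(np.load(f'/tmp/{n}.npz'));Z=zmap(c,n[0]=='w')*1000;h=cv2.cvtColor(c['p'],cv2.COLOR_RGB2HSV).astype(int)
    q=np.stack([(Z[...,:2]-O)@ex,(Z[...,:2]-O)@ey],-1)
    m=(h[...,0]>14)&(h[...,0]<32)&(h[...,1]>100)&(Z[...,2]>50)&(abs(q[...,0])<50)&(abs(q[...,1])<25)
    if m.sum()>10: print(n,m.sum(),'x',np.percentile(q[m][:,0],[1,5,95,99]).round(1),'y',np.percentile(q[m][:,1],[5,50,95]).round(1),'z',np.percentile(Z[m][:,2],[50,90,97]).round(1))
a,b,e=[cv2.imread(f'pics/{n}6.png') for n in('wrist','top','scene')]
cv2.imwrite('pics/comp6.png',np.vstack([cv2.resize(a[100:300,160:480],(720,450),interpolation=3)[:330],np.hstack([cv2.resize(b[150:230,210:330],(400,267),interpolation=3),cv2.resize(e[200:320,240:384],(320,267),interpolation=3)])]))
E
```

```text
9.8167 [0.56540152 0.03695664 0.16221192] [-2.07702706e+00 -2.35665151e+00  1.63513629e-04] [0.22465982 0.35394856 0.90580722] 0.46885759234329316
tcp -91.03319773738694 0.20699332459136208
scene6 239 x [-28.4 -24.1  28.2  28.8] y [-1.9  1.5  2.2] z [81.1 89.7 90.9]
top6 236 x [-28.8 -26.5  24.6  26.9] y [-1.8  1.5  2.2] z [79.4 90.4 91.5]
wrist6 588 x [-30.9 -28.2  24.3  27. ] y [-1.8  0.3  2.4] z [ 87.   88.  303.1]
```

View pics/comp6.png

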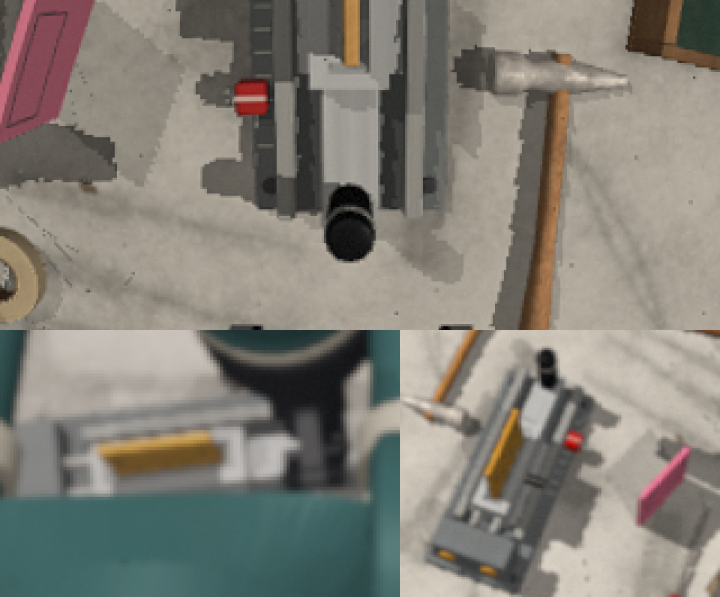

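The plate is home (top z ≈ 90 mm, expected 89; upright and centred). The knob is below the gripper. I'll descend, and measure the mark from stored pictures.

Request:
{"name": "jog_arm", "arguments": {
  "motion": [
    {"dx": 0,"dy": 0,"dz": -3,"turn": 0},
    {"dx": 0,"dy": 0,"dz": -3,"turn": 0},
    {"dx": 0,"dy": 0,"dz": -3,"turn": 0},
    {"dx": 0,"dy": 0,"dz": -2,"turn": 0},
    {"dx": 0,"dy": 0,"dz": -1,"turn": 0},
    {"dx": 0,"dy": 0,"dz": -0.5,"turn": 0},
    {"dx": 0,"dy": 0,"dz": 0,"turn": 0},
    {"dx": 0,"dy": 0,"dz": 0,"turn": 0},
    {"dx": 0,"dy": 0,"dz": 0,"turn": 0}
  ]
}}

```text
time: 10.57
tool_pos: [0.5672, 0.0363, 0.0391]
tcp_rot: [2.077, 2.354, 0.003]
wrist_force: [0.4, -0.8, 0.3]
width: 0.466
```

Request:
{"name": "jog_arm", "arguments": {
  "motion": [
    {"dx": 0,"dy": 0,"dz": 0,"turn": 0},
    {"dx": 0,"dy": 0,"dz": 0,"turn": 0},
    {"dx": 0,"dy": 0,"dz": 0,"turn": 0},
    {"dx": 0,"dy": 0,"dz": 0,"turn": 0},
    {"dx": 0,"dy": 0,"dz": 0,"turn": 0},
    {"dx": 0,"dy": 0,"dz": 0,"turn": 0},
    {"dx": 0,"dy": 0,"dz": 0,"turn": 0}
  ],
  "fingers": 0,
  "grip_force": 80
}}

```text
time: 11.15
tool_pos: [0.5652, 0.0359, 0.039]
tcp_rot: [-2.078, -2.355, 0.001]
wrist_force: [-4.8, -0.5, 7.8]
width: 0.186
```

```bash
cat > mark.py <<'E'
from h import *
O=np.array([554.2,127.3]);ex=np.array([-.1253,.9921]);ey=np.array([-.9921,-.1253])
def run(n):
    c=dict(np.load(f'/tmp/{n}.npz'));F=n[0]=='w';Z=zmap(c,F)*1000;h=cv2.cvtColor(c['p'],cv2.COLOR_RGB2HSV).astype(int)
    S=lambda u,v,z:(lambda P:(round(float(P@ex),1),round(float(P@ey),1)))((onz(c,u,v,z,F)*1000)[:2]-O)
    m=(h[...,1]>150)&((h[...,0]<8)|(h[...,0]>170))&(Z[...,2]>15)&(Z[...,2]<35)&(Z[...,1]>0)&(Z[...,1]<150)&(Z[...,0]<545)&(Z[...,0]>490)
    if m.sum()<4: print(n,'no red');return
    v,u=np.nonzero(m);print(n,'red px',u.min(),u.max(),v.min(),v.max(),'x range',np.percentile([S(a,b,.025)[0] for a,b in zip(u,v)],[0,10,90,100]).round(1))
    # white line pixels inside red bbox: low saturation and bright
    q=np.array([[S(a,b,.025) for a in range(u.min()-1,u.max()+2)] for b in range(v.min()-1,v.max()+2)])
    hs=h[v.min()-1:v.max()+2,u.min()-1:u.max()+2]
    mm=cv2.morphologyEx(m.astype(np.uint8),cv2.MORPH_CLOSE,np.ones((5,5)))[v.min()-1:v.max()+2,u.min()-1:u.max()+2].astype(bool)
    w=np.clip(200-hs[...,1],0,None)*(hs[...,2]>120)*mm
    if w.sum()>0: print('  line x',(q[...,0]*w).sum()/w.sum(),'y',(q[...,1]*w).sum()/w.sum())
    return c,S
if __name__=='__main__':
    import sys
    for n in sys.argv[1:]: run(n)
E
python3 mark.py scene0 top0 wrist4 wrist6 scene6 scene5
python3 - <<'E'
from h import *
a=cv2.imread('pics/wrist4.png')[165:240,260:340];b=cv2.imread('pics/scene6.png')[225:285,275:335]
cv2.imwrite('pics/comp7.png',np.hstack([cv2.resize(a,(427,400),interpolation=3),cv2.resize(b,(370,400),interpolation=3)]))
E
```

```text
scene0 red px 315 321 246 254 x range [-55.3 -54.  -40.9 -38.9]
  line x -49.83003731343284 y 40.79570895522388
top0 red px 286 293 206 212 x range [-54.7 -54.2 -41.9 -41.4]
  line x -47.58391445839145 y 41.47782426778243
wrist4 red px 271 283 222 236 x range [-54.2 -53.1 -41.1 -39. ]
  line x -49.22784363177806 y 40.78267339218159
wrist6 red px 265 279 136 150 x range [-56.  -55.  -43.9 -42.9]
  line x -49.726930181012186 y 40.98195419283339
scene6 red px 315 321 246 253 x range [-55.3 -54.  -41.  -39.6]
  line x -49.8945871559633 y 40.814678899082566
scene5 red px 315 321 246 253 x range [-55.3 -54.  -41.  -39.6]
  line x -49.8522506619594 y 40.794616063548105
```

View pics/comp7.png

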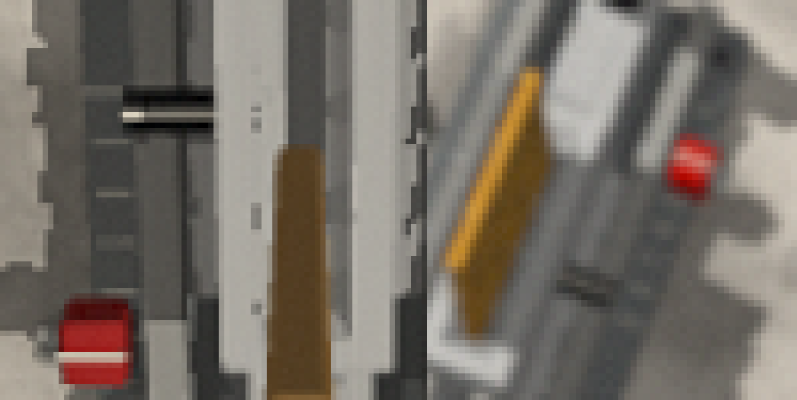

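```bash
python3 - <<'E'
from mark import *
s=bot.read_state();D=s['tool_pos'][:2]*1000-O;print('tcp',s['tool_pos'],D@ex,D@ey,s['width'],s['wrist_force'])
r=run('wrist4')[1]; print('pointer',r(284.8,186.3,.026),'mark',r(276.9,231.3,.025))
for n in('scene0','top0','scene6','wrist6'):
    c=dict(np.load(f'/tmp/{n}.npz'));Z=zmap(c,n[0]=='w')*1000;q=np.stack([(Z[...,:2]-O)@ex,(Z[...,:2]-O)@ey],-1)
    m=(Z[...,2]>68)&(Z[...,2]<82)&(abs(q[...,0]+92)<25)&(abs(q[...,1])<20);v,u=np.nonzero(m)
    P=np.array([(onz(c,a,b,.074,n[0]=='w')*1000)[:2]-O for a,b in zip(u,v)]);P=np.stack([P@ex,P@ey],-1)
    if len(P)>5: print(n,'knob',len(P),cv2.minEnclosingCircle(P.astype(np.float32)),P.mean(0).round(1))
E
```

```text
tcp [0.56517859 0.0359465  0.03895633] -92.00742871982246 0.5547379011652956 0.18626782460432756 [-4.75375842 -0.51548388  7.76709212]
wrist4 red px 271 283 222 236 x range [-54.2 -53.1 -41.1 -39. ]
  line x -49.22784363177806 y 40.78267339218159
pointer (-2.3, 31.5) mark (-49.0, 41.1)
scene0 knob 67 ((-90.80000305175781, 0.5165627002716064), 10.006828308105469) [-91.8   1.2]
top0 knob 78 ((-91.46208190917969, 0.6283597946166992), 8.9080810546875) [-91.3   0.7]
scene6 knob 67 ((-92.06062316894531, 1.3005321025848389), 9.558570861816406) [-91.8   1.2]
wrist6 knob 363 ((-92.48416137695312, 0.8716222643852234), 8.943254470825195) [-92.4   0.9]
```

Knob gripped on centre. In the wrist picture the mark line is 46.7 mm from the pointer line. Pull 44 mm first, then look.

Request:
{"name": "jog_arm", "arguments": {
  "motion": [
    {"dx": 0.05,"dy": -0.397,"dz": 0,"turn": 0},
    {"dx": 0.05,"dy": -0.397,"dz": 0,"turn": 0},
    {"dx": 0.05,"dy": -0.397,"dz": 0,"turn": 0},
    {"dx": 0.05,"dy": -0.397,"dz": 0,"turn": 0},
    {"dx": 0.05,"dy": -0.397,"dz": 0,"turn": 0},
    {"dx": 0.05,"dy": -0.397,"dz": 0,"turn": 0},
    {"dx": 0.05,"dy": -0.397,"dz": 0,"turn": 0},
    {"dx": 0.05,"dy": -0.397,"dz": 0,"turn": 0},
    {"dx": 0.05,"dy": -0.397,"dz": 0,"turn": 0},
    {"dx": 0.05,"dy": -0.397,"dz": 0,"turn": 0},
    {"dx": 0.05,"dy": -0.397,"dz": 0,"turn": 0},
    {"dx": 0,"dy": 0,"dz": 0,"turn": 0}
  ]
}}

```text
time: 12.15
tool_pos: [0.5707, -0.0065, 0.0389]
tcp_rot: [-2.078, -2.353, -0.002]
wrist_force: [-4.8, 6.5, 9.3]
width: 0.188
```

Request:
{"name": "jog_arm", "arguments": {
  "motion": [
    {"dx": 0,"dy": 0,"dz": 0,"turn": 0},
    {"dx": 0,"dy": 0,"dz": 0,"turn": 0},
    {"dx": 0,"dy": 0,"dz": 0,"turn": 0},
    {"dx": 0,"dy": 0,"dz": 0,"turn": 0}
  ]
}}

```text
time: 12.48
tool_pos: [0.5706, -0.006, 0.0389]
tcp_rot: [-2.078, -2.353, -0.002]
wrist_force: [-4.3, 5.9, 8.3]
width: 0.189
```

```bash
python3 - <<'E'
from mark import *
for n in('wrist','scene','top'): grab(n,n+'8')
s=bot.read_state();D=s['tool_pos'][:2]*1000-O;print('tcp',s['tool_pos'],D@ex,D@ey,s['width'],s['wrist_force'])
for n in('wrist8','scene8','top8'): run(n)
b=cv2.imread('pics/scene8.png')[225:275,285:345];a=cv2.imread('pics/wrist8.png');t=cv2.imread('pics/top8.png')[180:230,255:315]
cv2.imwrite('pics/comp8.png',np.vstack([cv2.resize(a[60:185,200:400],(800,400)[:2],interpolation=3)[:, :][:330] if 0 else cv2.resize(a[90:170,230:390],(700,350),interpolation=3),np.hstack([cv2.resize(b,(300,250),interpolation=3),cv2.resize(t,(400,250),interpolation=3)])]))
E
```

```text
tcp [ 0.57059858 -0.00600833  0.03892953] -134.3099329057853 0.4345015180988502 0.1800829607514453 [-4.96596231  5.80326581  7.49702992]
wrist8 red px 225 251 80 106 x range [-56.8 -55.6 -45.  -43.6]
  line x -50.25114285714286 y 41.4908
scene8 red px 315 320 246 254 x range [-54.6 -53.4 -40.8 -39.6]
  line x -49.08620689655172 y 41.69310344827586
top8 no red
```

View pics/comp8.png

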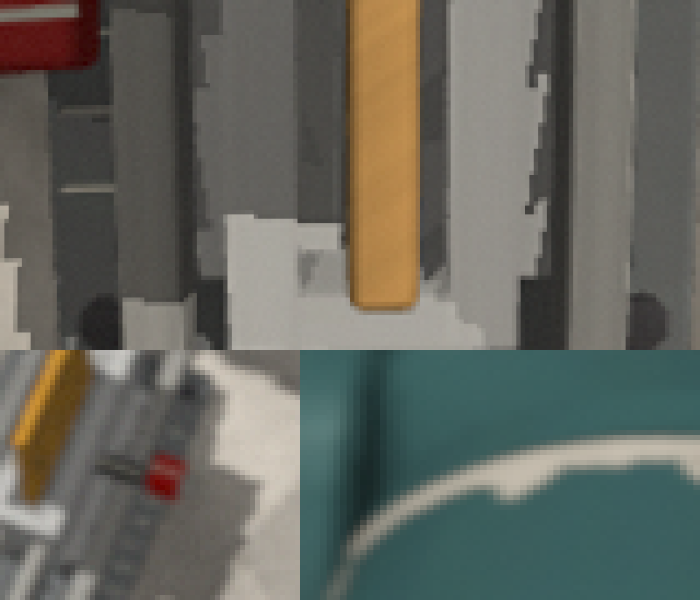

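```bash
cat > ptr.py <<'E'
from mark import *
import sys
n=sys.argv[1];r=run(n);c,S=r;F=n[0]=='w'
g=cv2.cvtColor(c['p'],cv2.COLOR_RGB2GRAY).astype(float)
# resample in slide coords at z=.0255: rows x, cols y
R=c['R'];t=c['t']
def pix(x,y,z=25.5):
    P=np.r_[(O+x*ex+y*ey),z]/1000;q=R@P+t
    if F:
        rr=np.hypot(q[0],q[1]);th=np.arctan2(rr,q[2]);return c['cx']+c['f']*th*q[0]/rr,c['cy']+c['f']*th*q[1]/rr
    return c['cx']+c['f']*q[0]/q[2],c['cy']+c['f']*q[1]/q[2]
xs=np.arange(-62,-34,.5);ys=np.arange(24,52,1.)
M=np.array([[pix(x,y) for y in ys] for x in xs]).astype(np.float32)
I=cv2.remap(c['p'],M[...,0],M[...,1],cv2.INTER_LINEAR);
G=cv2.cvtColor(I,cv2.COLOR_RGB2GRAY)
print('y  ',ys.astype(int).tolist())
for x,row in zip(xs,G): print(x,' '.join('%3d'%k for k in row))
cv2.imwrite(f'pics/rect_{n}.png',cv2.cvtColor(cv2.resize(I,None,fx=16,fy=8,interpolation=0),cv2.COLOR_RGB2BGR))
E
python3 ptr.py wrist8
```

```text
wrist8 red px 225 251 80 106 x range [-56.8 -55.6 -45.  -43.6]
  line x -50.25114285714286 y 41.4908
y   [24, 25, 26, 27, 28, 29, 30, 31, 32, 33, 34, 35, 36, 37, 38, 39, 40, 41, 42, 43, 44, 45, 46, 47, 48, 49, 50, 51]
-62.0  67  79  80  82  81  80  82  75  71  71  72  72  71  63  64  83  84  85  85  87  87  86  86  87  90  92  92  91
-61.5  68  78  80  81  80  81  81  73  67  66  65  66  67  54  63  84  84  83  86  87  85  85  86  86  89  91  92  91
-61.0  68  78  81  81  80  81  82  55  49  50  49  52  51  50  61  84  84  84  86  87  85  84  84  85  88  90  91  91
-60.5  68  78  80  81  79  81  82  55  45  48  46  46  45  50  58  86  85  85  85  84  85  84  83  85  86  89  92  91
-60.0  68  78  80  82  80  79  84  53  46  48  47  45  47  49  49  89  87  84  84  83  82  83  84  85  85  88  90  93
-59.5  68  79  80  82  80  81  83  53  46  48  48  45  47  48  44  89  87  87  83  81  81  82  83  86  86  89  90  92
-59.0  69  78  81  81  81  80  84  55  45  48  48  47  48  47  45  87  87  85  83  80  78  82  83  86  88  88  89  90
-58.5  69  79  81  81  82  82  81  57  46  47  48  46  4
[... 5025 characters left out ...]
68  81  80  83  82  82  84  72  63  63  63  61  62  62  61  74  77  77  79  79  80  78  75  74  79  80  77  78
-36.5  68  78  81  83  82  83  84  72  62  61  62  63  63  62  63  74  77  78  78  80  80  78  76  76  77  80  77  78
-36.0  66  80  80  83  82  81  84  68  61  62  60  60  63  62  64  76  78  78  79  79  79  77  77  78  80  81  79  77
-35.5  67  80  79  81  82  80  84  72  72  72  70  69  72  73  63  76  78  78  79  76  76  75  78  79  78  80  79  78
-35.0  68  80  80  81  82  82  83  86 108 109 110 109 102  90  63  77  80  77  78  74  74  75  78  76  76  79  79  78
-34.5  70  80  80  81  81  84  84  85  94  90  90  91  96  85  62  79  78  77  77  73  74  72  76  75  76  78  78  76
```

```bash
cat > rem.py <<'E'
from mark import *
import sys
n,xp,xm=sys.argv[1],float(sys.argv[2]),float(sys.argv[3])
c=dict(np.load(f'/tmp/{n}.npz'));C=-c['R'].T@c['t']*1000;cx=(C[:2]-O)@ex
f=lambda x,z:x+(x-cx)/(C[2]-25.5)*(25.5-z)
print('cam',cx,C[2],'pointer',f(xp,26),'mark',f(xm,25),'remaining mm',f(xp,26)-f(xm,25))
E
python3 rem.py wrist8 -44.65 -50.15
python3 ptr.py scene8 | awk 'NR<=2||($1>-56&&$1<-40)'
```

```text
cam -56.531539490675186 179.74618448677492 pointer -44.6885148570456 mark -50.129313784934425 remaining mm 5.440798927888828
scene8 red px 315 320 246 254 x range [-54.6 -53.4 -40.8 -39.6]
  line x -49.08620689655172 y 41.69310344827586
-55.5  89  89  90  91  91  90  88  81  75  69  63  62  61  62  63  64  65  65  66  69  72  78  84  90  97 101 104 106
-55.0  88  89  89  90  91  90  87  80  74  68  62  61  60  60  61  62  63  63  63  66  70  75  81  88  95 101 104 105
-54.5  88  88  89  90  91  90  86  80  72  67  62  60  58  58  59  60  60  60  61  62  67  72  79  86  94 101 103 104
-54.0  87  88  89  90  91  90  85  79  72  66  62  59  56  55  57  59  58  57  58  58  64  70  77  84  92 100 102 103
-53.5  87  88  89  90  91  91  85  79  73  67  62  58  55  56  58  58  57  55  55  58  64  69  76  83  90  98 100 101
-53.0  87  88  89  90  91  91  85  80  73  67  62  58  58  58  59  58  56  54  57  59  64  69  74  81  88  95  99 100
-52.5  86  88  88  90  90  91  84  80  73  67  63  61  60  60  60  59  58  58  60  61  65  68  73  80  86  93  97  99
-52.0  86  88  88  89  89  89  84  80
[... 2094 characters left out ...]
65  64  64  65  66  64  61  57  56  54  51  48  46  43  39  37  38  39  40  42  45  49  58  67  75  84  88  91
-42.5  60  60  60  61  61  59  56  55  55  54  50  47  46  44  40  36  37  37  38  40  44  48  56  66  74  82  86  90
-42.0  57  58  57  57  56  54  55  55  54  54  50  47  47  45  41  37  36  35  37  39  42  46  55  64  72  81  86  88
-41.5  55  55  55  53  54  55  55  55  54  53  51  50  49  46  42  38  35  36  38  39  41  45  53  63  73  80  86  88
-41.0  54  53  52  54  56  56  55  55  54  54  54  53  51  48  44  39  39  39  40  39  39  45  53  63  73  80  86  88
-40.5  53  51  55  57  58  57  56  55  57  57  56  55  53  49  46  44  42  42  42  40  40  47  53  63  72  79  86  89
```

Both views agree: the pointer is about 5.4 mm short of the mark (wrist 5.44, scene ≈5.3). Pulling that much further.

Request:
{"name": "jog_arm", "arguments": {
  "motion": [
    {"dx": 0.02,"dy": -0.18,"dz": 0,"turn": 0},
    {"dx": 0.02,"dy": -0.18,"dz": 0,"turn": 0},
    {"dx": 0.03,"dy": -0.18,"dz": 0,"turn": 0},
    {"dx": 0,"dy": 0,"dz": 0,"turn": 0},
    {"dx": 0,"dy": 0,"dz": 0,"turn": 0},
    {"dx": 0,"dy": 0,"dz": 0,"turn": 0},
    {"dx": 0,"dy": 0,"dz": 0,"turn": 0}
  ]
}}

```text
time: 13.22
tool_pos: [0.5713, -0.0113, 0.0389]
tcp_rot: [-2.078, -2.353, -0.002]
wrist_force: [-4.6, 5.8, 8.7]
width: 0.191
```

```bash
python3 - <<'E'
from mark import *
grab('wrist','wrist9');grab('scene','scene9')
s=bot.read_state();D=s['tool_pos'][:2]*1000-O;print('tcp',s['time'],s['tool_pos'],D@ex,D@ey,s['width'],s['wrist_force'])
E
python3 ptr.py wrist9 | awk 'NR<=3||($1>-54&&$1<-46)' | cut -c1-90
```

```text
tcp 13.3167 [ 0.57129037 -0.011303    0.03892739] -139.64945437676434 0.4116025863610688 0.1891513019433094 [-5.17339081  6.61117717  9.33080117]
wrist9 red px 224 274 70 96 x range [-57.1 -56.  -45.1 -43.9]
  line x -50.27604017216643 y 42.503802008608325
y   [24, 25, 26, 27, 28, 29, 30, 31, 32, 33, 34, 35, 36, 37, 38, 39, 40, 41, 42, 43, 44, 4
-53.5   8  14  13  14  10   8   8   5   9  21  26  29  41  44  40  42  42  42  43  41  43 
-53.0  11  13  17  14  12  12  11  15  14  19  25  30  40  42  42  44  42  43  45  45  42 
-52.5  14  13  16  12  15  15  13  16  12  17  25  29  40  42  43  43  42  45  42  41  41 
-52.0  11  13  14  11  14  16  15  15  12  16  22  28  36  40  41  42  42  42  44  41  42 
-51.5   9  16  16  14  14  16  17  15  13  17  25  42  51  53  53  53  48  46  49  56  58 
-51.0  49  58  58  56  55  52  47  42  39  48  33  75  82  83  84  82  87  86  88  88  88 
-50.5 110 109 106 105 107 107 109 115 117 114  42 103 110 109 110 110 115 117 118 115 112 
-50.0 119 121 120 120 119 118 118 119 118 110  39 104 111 111 109 111 113 116 118 115 113 
-49.5 119 115 112 109 107 106 109 112 119  84  26  72  83  85  84  86  85  85  83  84  79 
-49.0  33  38  46  52  58  59  60  58  52  31  23  36  48  54  56  56  55  53  48  48  52 
-48.5  17  13  12  15  13  10  11  11  15  15  24  28  38  43  42  42  42  42  42  44  48 
-48.0  17  16  16  19  19  16  16  17  17  16  23  29  40  45  44  44  45  45  48  46  49 
-47.5  20  18  19  18  17  18  18  19  18  21  22  31  42  45  44  43  45  46  47  47  50 
-47.0  16  15  18  18  14  15  16  16  20  14  22  29  40  45  44  45  46  45  47  46  49 
-46.5  19  22  23  27  27  28  26  19  29  23  21  31  40  45  45  46  46  46  48  46  47
```

Remaining offset is about 0.2 mm. A last nudge, a hold for a second to check for creep, and a final look.

Request:
{"name": "jog_arm", "arguments": {
  "motion": [
    {"dx": 0,"dy": -0.02,"dz": 0,"turn": 0},
    {"dx": 0,"dy": 0,"dz": 0,"turn": 0},
    {"dx": 0,"dy": 0,"dz": 0,"turn": 0},
    {"dx": 0,"dy": 0,"dz": 0,"turn": 0},
    {"dx": 0,"dy": 0,"dz": 0,"turn": 0},
    {"dx": 0,"dy": 0,"dz": 0,"turn": 0},
    {"dx": 0,"dy": 0,"dz": 0,"turn": 0},
    {"dx": 0,"dy": 0,"dz": 0,"turn": 0},
    {"dx": 0,"dy": 0,"dz": 0,"turn": 0},
    {"dx": 0,"dy": 0,"dz": 0,"turn": 0},
    {"dx": 0,"dy": 0,"dz": 0,"turn": 0},
    {"dx": 0,"dy": 0,"dz": 0,"turn": 0}
  ]
}}

```text
time: 14.32
tool_pos: [0.5713, -0.0114, 0.0389]
tcp_rot: [-2.078, -2.353, -0.002]
wrist_force: [-6.0, 7.1, 7.3]
width: 0.189
```

```bash
python3 - <<'E'
from mark import *
grab('wrist','wrist10');grab('scene','scene10')
s=bot.read_state();D=s['tool_pos'][:2]*1000-O;print('tcp',s['time'],s['tool_pos'],D@ex,D@ey,s['width'],s['wrist_force'])
a=cv2.imread('pics/wrist10.png')[50:150,210:370];b=cv2.imread('pics/scene10.png')[120:320,250:430]
cv2.imwrite('pics/comp10.png',np.vstack([cv2.resize(a,(480,300),interpolation=3),cv2.resize(b,(480,300)[:1]+(300,),interpolation=3)]))
E
python3 ptr.py wrist10 | awk 'NR<=3||($1>-53&&$1<-47)' | cut -c1-90
```

```text
tcp 14.4167 [ 0.57131271 -0.01136193  0.03894123] -139.71072327412224 0.3968161498828102 0.18769575017619705 [-5.26365838  6.5445753   8.29373311]
wrist10 red px 225 251 69 96 x range [-57.2 -56.  -45.1 -43.7]
  line x -50.35007092198582 y 41.58631205673759
y   [24, 25, 26, 27, 28, 29, 30, 31, 32, 33, 34, 35, 36, 37, 38, 39, 40, 41, 42, 43, 44, 4
-52.5  11  17  15  14  16  14  14  13  15  14  25  31  39  43  42  41  43  42  41  44  41 
-52.0  16  11  12  11  13  16  14  12  15  16  21  29  38  40  41  40  39  42  41  40  42 
-51.5   9  16  15  16  17  16  16  17  19  25  25  39  46  58  58  56  54  52  56  55  57 
-51.0  62  65  71  69  68  66  63  58  57  58  31  72  81  89  91  89  89  87  89  89  91 
-50.5 120 116 115 112 110 112 111 115 118 113  41 108 113 112 112 112 115 117 119 120 115 
-50.0 119 119 119 120 119 120 119 119 120 106  40 104 110 107 108 108 109 112 114 115 111 
-49.5 118 116 109 106 104 102 101 102 105  75  26  65  77  78  80  79  80  78  77  78  80 
-49.0  12  24  32  37  43  46  49  49  46  24  21  30  45  48  51  52  52  49  44  43  48 
-48.5  16  17  18  14  15  14  15  14  14  15  26  28  41  42  42  43  43  43  45  43  45 
-48.0  16  18  17  18  19  19  18  17  17  18  24  33  41  44  44  44  44  45  46  47  49 
-47.5  22  18  17  19  18  18  18  19  17  23  27  28  40  45  44  45  44  47  47  48  46
```

View pics/comp10.png

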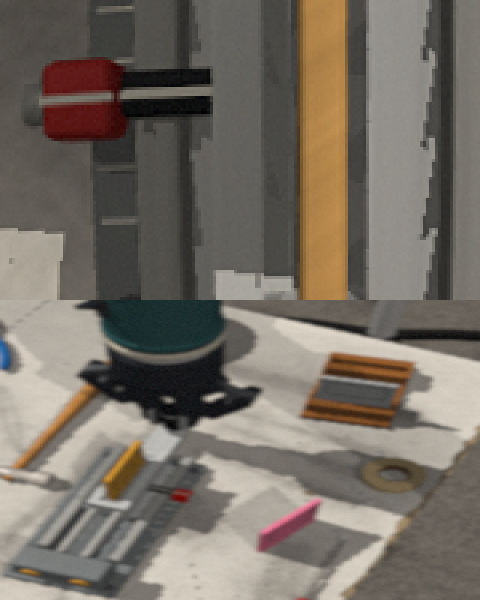

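The lines meet at (122,97) in the enlarged view. The plate is seated, the grey plate is still in the stand, and the knob is held without creep. Handing in.

```bash
python3 -c "
from workcell import bot
print(bot.finish_job())"
```

```text
the job is handed in; nothing more can be done
None
```

The brass plate is fully home in the slide's slot. The slide is pulled out so the pointer line meets the line on the red marker, and the gripper is still holding the knob. I handed the job in at about 14.4 s on the robot clock.

**Plate:** it touched the bottom of the slot at the expected tool height (53.6 mm, about 7 N). After I let go, with the slide still at rest, its top edge measured about 90 mm (89 mm expected).

**Lines:** the last wrist picture puts pointer and mark within about 0.2 mm of each other. Nothing crept during a hold of about 1 s, with roughly 7 N along the pull.

**Other parts:** the marker's measured position stayed the same within measurement error, and the grey plate is still in the stand.

**Disagreements:**
- The wrist camera differed from the other two views by several millimetres on where the plate sat along the slot. I followed the other two, and the chamfer would have covered the gap.
- The knob reads as about 16 mm between the fingers instead of 18 mm. The grip held without slipping.
- The first two move calls were refused because their rows lacked some fields. They did not move the arm or use any time.

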